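# Close a weld joint and hold a taper gauge in the root gap

### The job

First push the tack-up jig's red spring pedal down to its stop, so that it runs the sliding plate up to the fixed plate, and let it spring back. Then take the taper gauge with the orange handle out of the wooden block and slide its blade straight down, upright and near the middle of the joint, into the gap between the two bevelled plates until it drags snugly on both, without forcing them apart. Finish still holding the gauge at that depth, ready for the tack weld, and leave the other tools alone.

Things in the scene. Friction and masses are not known exactly. Their poses are not given: they have to be found in the camera images.
- jig: Tack-up jig fixed to the bench: blue base plate 150 mm (x) by 362 mm (y, -260 to +102 mm), 8 mm thick. Origin on the bench top under the middle of the weld joint, z up. The gap runs along the jig's x; the fixed plate lies to +y of it, the sliding plate and then the pedal to -y. Under the gap it is open down to the base plate. Highest fixed part: pivot lugs, 103 mm high at y = -105 mm.
- root_gap (a point): Point fixed on the jig, 51 mm above the bench over the jig's origin: nominal middle of the gap at the top of the root faces, axes as the jig's. The real middle is halfway between fixed_edge and sliding_edge.
- fixed_edge (a point): Middle of the top edge of the fixed plate's root face, 51 mm above the bench, 1.5 to 4 mm to +y of root_gap. Axes as the jig's.
- sliding_edge (a point): Middle of the top edge of the sliding plate's root face, 51 mm above the bench; moves with the plate. Axes as the jig's.
- fixed_plate: Steel plate 110 mm (x) by 70 mm (y) by 10 mm under two strap clamps, underside 48 mm and top 58 mm above the bench. Its weld edge has an upright root face 3 mm high at the bottom, then a bevel leaning back 4 mm up to the top, so the joint is a V groove with an open slot at its root. Origin: bottom of the middle of the root face, axes as the jig's.
- sliding_plate: Like the fixed plate, its bevelled edge facing +y. Origin: bottom of the middle of its root face. Keeper strips with screws lie over its side edges (48 to 65 mm from the middle along x), up to 66 mm above the bench.
- plate_slide (a joint): Travel of the sliding plate along the jig's -y, m. 0 = run fully up by the pedal, its edge then 2.5 mm to -y of root_gap, so the gap is 4 to 6.5 mm. It starts 6 to 12 mm back, too wide a gap for the gauge. Stiff slide: the plate stays where it is left and moves only when pushed with more than about 22 N.
- pedal (a joint): Pedal angle, rad: 0 at rest (up), 0.45 at its stop (down). A spring brings it back up. A roller on its short arm pushes the sliding plate home over the last part of the stroke. At the pad some 3 N starts it and about 13 N brings it to the stop.
- pedal_pad (a point): Middle of the top of the black rubber pad, 60 mm (jig x) by 50 mm, on the red pedal. At rest 145 mm above the bench, sloping up away from the joint at 0.40 rad. On the way to the stop this point goes 48 mm down and 14 mm outwards (jig -y), in an arc about the pivot pin, which runs along jig x at jig y = -105 mm, 90 mm above the bench.
- gauge_block: Wooden block 60 mm (x) by 130 mm (y) by 72 mm high, fixed, with an upright slot for the gauge at y = -37 mm and a few drill bits standing up to 26 mm out of its top at y = +18 to +52 mm. Origin: centre of its underside, z up.
- taper_gauge: Taper gauge 112 mm long, 0.1 to 0.15 kg, standing blade down in the block's slot, axes as the block's. Origin: middle of the blade's tip, at the start 8 mm above the bench; z up the blade. Steel blade 64 mm long, 16 mm wide (x), thickness (y) 2.4 mm at the tip growing evenly to 10.4 mm at the handle. Lift it 65 mm to clear the slot. Its y must go across the gap.
- gauge_handle (a point): Centre of the gauge's orange handle, 24 mm (x) by 16 mm (y) by 48 mm (z), 88 mm above the blade's tip. The handle's lower end rests on the block.
- hammer: Ball hammer with wooden handle, 292 mm long, a bystander. Origin: centre of its underside.
- pliers_red: Red pliers, 185 mm, a bystander. Origin: centre of its underside.
- arrow_magnet: Red arrow-shaped welding magnet, 75 by 100 by 16 mm, a bystander. Origin: centre of its underside.
- driver_red: Red screwdriver, 210 mm, a bystander. Origin: centre of its underside.
- driver_blue: Blue screwdriver, 180 mm, a bystander. Origin: centre of its underside.
- tape_measure: Orange tape measure, 60 mm high, a bystander. Origin: centre of its underside.
- electrodes: Bundle of welding electrodes, 320 mm long, a bystander. Origin: centre of its underside.
Not all that is in view belongs to the job. Several things have the shape of the gauge_block; the one meant has the colours described above.

How it is judged:
On the way, in this order (a step that is already met when the one before it is completed fails the run):
1. the pedal is pushed down to its stop (value of joint pedal above 0.43 rad), for 0.1 s.
2. the pedal has sprung back up and the gauge is lifted clear of the block (value of joint pedal below 0.06 rad and z of taper_gauge in the frame of gauge_block above 0.073 m), for 0.1 s.
At the end, for the whole second after the job is handed in: Gauge still gripped, at rest, upright within 0.12 rad, square to the joint within 0.15 rad, tip over 6 mm below the root faces' top and within 35 mm of the middle along the joint, 0.5 to 25 N on each plate. Sliding plate within 2 mm of run up, pedal under 0.06 rad, other tools within 20 mm (value of joint pedal below 0.06 rad and value of joint plate_slide below 0.002 m and z of taper_gauge in the frame of root_gap below -0.006 m and x of taper_gauge in the frame of root_gap between -0.035 and 0.035 m and y of taper_gauge in the frame of root_gap between -0.008 and 0.008 m and angle between taper_gauge's own z axis and vertical below 0.12 rad and angle between the y axis of taper_gauge and the y axis of jig, either way round below 0.15 rad and contact force between taper_gauge and sliding_plate between 0.5 and 25 N and contact force between taper_gauge and fixed_plate between 0.5 and 25 N and contact force between the fingers and taper_gauge above 3 N and contact force between taper_gauge and gauge_block below 0.3 N and linear speed of taper_gauge below 0.01 m/s); the arm keeps its last pose, push and grip.
It fails at once if one of the other tools (hammer, pliers_red, arrow_magnet, driver_red, driver_blue, tape_measure, electrodes) is moved more than 20 mm (distance of any of hammer, pliers_red, arrow_magnet, driver_red, driver_blue, tape_measure, electrodes from where it was at the start of the episode above 0.02 m).
It also fails if it takes over 51 s, if anything falls off the work surface, if the arm or the gripper's body presses on something with over 40 N, if the wrist force passes 120 N, or if a joint passes its speed limit or range.

### The arm

A 6-joint arm with a two-finger parallel gripper is mounted at the origin on a cart in front of the work surface, level with it; the furniture and walls round the work are solid. World frame = base frame: x ahead of the robot, y to its left, z up, the work surface at z = 0. Lengths are in m, angles in rad, forces in N, time in s.
With the tool pointing down it reaches from about 0.35 to 0.775 m from the base axis. Payload 7.3 kg.
Tool frame: the origin (TCP) lies at the centre of the arm's flange, where the gripper is bolted on; the fingertips stand 178 mm ahead of it and the grasp point (between the pads) lies 159 mm ahead of it; y points along the fingers, z is the direction in which the jaws open and shut, and the axes are right-handed (so a half turn about y gives the same grasp; the last joint's range is limited). The gripper opens to 92 mm and grips with 3 to 60 N. Pads are 19 mm wide; open, the fingers measure 130 mm over their backs; the gripper's body (75 mm by 190 mm) begins 47 mm behind the grasp point.
Start: joints at [-1.31, 0.342, 1.524, -0, 1.275, -0.146], TCP at [0.208, -0.482, 0.405] pointing down, gripper open.
Joint ranges: [-2.53, 2.53], [-0.77, 2.02], [0.04, 2.7], [-1, 4.14], [0.28, 2.66], [-3.11, 3.11]. Speed limits (rad/s): [2.57, 2.57, 3.14, 3.14, 3.14, 3.14].

### API

Orientations are given as a rotation vector (axis times angle).
In Python, from workcell import manip gives the robot as it stands. The module is installed in compiled form; this text tells all that it offers.
- The arm moves only by the tool drive_tool, never from a script. Its argument "steps" is a list of rows, each a list of 7 numbers: the turn, a rotation vector about the tool's x, y, z in degrees, then the shift along the tool's x, y, z in m, then the gripper command: -1 is fully open, 1 is shut, values between are in proportion. In form: [[wx, wy, wz, dx, dy, dz, hand], ...]. A call has 1 to 8 rows; each row shifts and turns the pose as measured when the row begins, along the tool's axes as they then stand; what a row does not reach is not made up. A row lasts 1/12 s, in which the tool goes at most 41.7 mm and 7.16 degrees, less where a joint would pass 70% of its speed; a pose out of reach is approached as far as the arm can. A call with a gripper value outside its range is refused whole. The fingers move at their own pace and stop on an object; "grip_force" is the grip in N (left out, the last holds). Time passes only in rows, so rows that do not move let the fingers close. It gives the time, the measured TCP pose, the force and the opening at its end, in the units of the state.
- manip.observe(): the state, without advancing time (a new reading comes with each control period).
- manip.snapshot(name): name is "scene" or "top" or "wrist"; returns the picture (400x640x3 uint8, red, green, blue); there is no depth.
- manip.camera_params(name): a dict with "fx", "fy", "cx", "cy" (pixels), "k1" (the pictures are not rectified: a ray, as slopes to the right and down, at radius r is drawn at 1 + k1 r^2 times it, then the intrinsics apply), "eye" and "attitude" of the camera in the world; the wrist camera has in their place "tool_from_camera" (4x4, takes a point from camera to tool coordinates, whose origin is the TCP and whose axes are the tool frame's). Camera axes: x right, y down, z forward; pixel columns grow to the right and rows downward; lengths in m; the calibration is good to about 2 mm. A picture is of the moment at which its call begins: read the wrist's pose just before it. camera_params takes no time and is no camera call.
- manip.finish_job(): hands the job in, once; it reports no verdict.
Trained networks look in the newest picture that a camera, given by its name, has taken for a name from the list of things; names that differ only in an ending like _2 or _b are one class to them, and where a whole thing is asked for, a point or a joint stands for the part that bears it (a point fixed in the world has none). Each returns a list of dicts, best first, with "conf" (0 to 1); they miss things now and then, are a little off and sometimes report something else, mostly with a low value. They report only what shows in the picture. A call takes as long as a camera call. They do not tell look-alikes from the thing itself.
- manip.regions_of(camera, label): "region" (400x640 bool, what is visible of it) and "location" ([column, row] in pixels, amid what is visible of it).
- manip.spot_point(camera, label): "location" ([column, row] in pixels: a listed point, or the origin of a listed thing).
The state is a dict: "time_s": time; "q": joint angles; "joint_velocities": joint speeds; "tau": joint torques, N m; "eef_pos": TCP position; "ee_rot": TCP orientation; "wrist_force": force on the tool from outside, world axes, zero at the start; "torque": the same for the moment, N m; "finger_gap": finger opening in m.
Only numpy, scipy, OpenCV 4.12 (cv2) and the standard library are available. Lean on these libraries where they do the work, as an engineer would, in place of code of your own. Each camera call takes 0.05 s, during which the arm holds its last target. There are 200 camera calls.

## Working session

There is one attempt and no reset: what is moved stays moved. The work goes in short steps, Python scripts to look and compute and a tool call to move; the robot and the scene stay as the last step left them, time stands still between calls to the robot, and variables do not carry over. Pictures are saved under pics/ and viewed, about 8 in all and at most 12, crops included, and the job is handed in when it is done.

Besides the shell and the picture viewer there is one more tool, called after "Call:" by a JSON object that holds its "fn" and its "kwargs". drive_tool: Moves the arm, as the interface text tells. Its arguments: {"type":"object","properties":{"steps":{"type":"array"},"grip_force":{"type":"number"}},"required":["steps"]}

```bash
mkdir -p pics
cat > h.py <<'E'
import numpy as np, cv2
from workcell import manip
from scipy.spatial.transform import Rotation as R
def cam(name, st=None):
    p=manip.camera_params(name)
    if name=="wrist":
        st=st or manip.observe()
        T=np.eye(4);T[:3,:3]=R.from_rotvec(st["ee_rot"]).as_matrix();T[:3,3]=st["eef_pos"]
        M=T@np.array(p["tool_from_camera"]); return p,M[:3,3],M[:3,:3]
    A=np.array(p["attitude"],float)
    A=R.from_rotvec(A).as_matrix() if A.shape==(3,) else A
    return p,np.array(p["eye"]),A
def ray(c,px):
    p,e,A=c
    u=np.array([(px[0]-p["cx"])/p["fx"],(px[1]-p["cy"])/p["fy"]]);s=u.copy()
    for _ in range(30): s=u/(1+p["k1"]*(s@s))
    return e,A@np.array([s[0],s[1],1])
def atz(c,px,z):
    e,d=ray(c,px); return e+d*(z-e[2])/d[2]
def proj(c,X):
    p,e,A=c; v=A.T@(np.array(X)-e); s=v[:2]/v[2]; s=s*(1+p["k1"]*(s@s))
    return np.array([p["fx"]*s[0]+p["cx"],p["fy"]*s[1]+p["cy"]])
def tri(obs):
    M=np.zeros((3,3));b=np.zeros(3)
    for c,px in obs:
        e,d=ray(c,px);d=d/np.linalg.norm(d);P=np.eye(3)-np.outer(d,d);M+=P;b+=P@e
    return np.linalg.solve(M,b)
def save(img,n,crop=None,sc=1):
    if crop: x0,y0,x1,y1=crop; img=img[y0:y1,x0:x1]
    img=cv2.resize(img,None,fx=sc,fy=sc,interpolation=cv2.INTER_CUBIC)
    cv2.imwrite(f"pics/{n}.png",img[:,:,::-1])
E
python3 - <<'E'
from h import *
np.set_printoptions(precision=4,suppress=True)
print(manip.observe())
for n in ("scene","top"):
    print(manip.camera_params(n))
    im=manip.snapshot(n); save(im,n+"0")
    c=cam(n)
    for l,z in (("root_gap",.051),("fixed_edge",.051),("sliding_edge",.051),("pedal_pad",.145),("gauge_handle",.096),("gauge_block",0),("taper_gauge",.008),("jig",0)):
        for o in manip.spot_point(n,l)[:3]: print(n,l,round(o["conf"],2),np.round(o["location"],1),atz(c,o["location"],z))
print(manip.camera_params("wrist"))
E
```

```text
{'time_s': 0.0, 'q': array([-1.31  ,  0.3427,  1.525 ,  0.    ,  1.2754, -0.146 ]), 'joint_velocities': array([ 0.001 ,  0.0015,  0.0009, -0.0023, -0.0002, -0.0004]), 'tau': array([  0.0026, -43.1237, -24.422 ,   0.072 ,   0.056 ,  -0.0001]), 'eef_pos': array([ 0.2077, -0.482 ,  0.404 ]), 'ee_rot': array([-0.4121,  1.9993, -1.996 ]), 'wrist_force': array([ 0.5442,  0.0748, -0.034 ]), 'torque': array([-0.0016,  0.0988,  0.0036]), 'finger_gap': 0.09178735344634607}
{'fx': 462.0535251742675, 'fy': 462.0535251742675, 'cx': 323.0761817849734, 'cy': 199.09134268562133, 'k1': -0.10041037681392384, 'eye': array([-0.235 ,  0.6303,  1.0991]), 'attitude': array([-1.1951,  2.3441, -0.9802])}
scene root_gap 0.66 [331.3 203.2] [ 0.5679 -0.0128  0.051 ]
scene fixed_edge 0.74 [331.  203.2] [ 0.5684 -0.0121  0.051 ]
scene fixed_edge 0.24 [337.2 201.2] [ 0.5641 -0.0336  0.051 ]
scene sliding_edge 0.72 [336.8 200.8] [ 0.5662 -0.0336  0.051 ]
scene pedal_pad 0.83 [392.8 156.8] [ 0.548  -0.2439  0.145 ]
scene pedal_pad 0.26 [267.3 243.2] [0.4757 0.2736 0.145 ]
scene gauge_handle 0.49 [265.6 241.5] [0.520
[... 865 characters left out ...]
018 0.2484 0.096 ]
top gauge_handle 0.33 [342.4 198.6] [ 0.5691 -0.0339  0.096 ]
top gauge_block 0.95 [191.2 212.8] [0.5451 0.4599 0.    ]
top gauge_block 0.75 [242.8 225.4] [0.4997 0.2891 0.    ]
top gauge_block 0.19 [337.9 204.4] [ 0.5608 -0.0231  0.    ]
top taper_gauge 0.39 [254.7 218.1] [0.5221 0.2484 0.008 ]
top jig 0.79 [337.4 204.2] [ 0.5615 -0.0215  0.    ]
{'fx': 283.7705649553527, 'fy': 283.7705649553527, 'cx': 323.1777526374756, 'cy': 198.96189698382008, 'k1': -0.04289013042837726, 'tool_from_camera': array([[ 0.    ,  0.9664,  0.2571, -0.0682],
       [-0.0002, -0.2571,  0.9664,  0.0195],
       [ 1.    , -0.0001,  0.0002, -0.0006],
       [ 0.    ,  0.    ,  0.    ,  1.    ]])}
```

View pics/scene0.png

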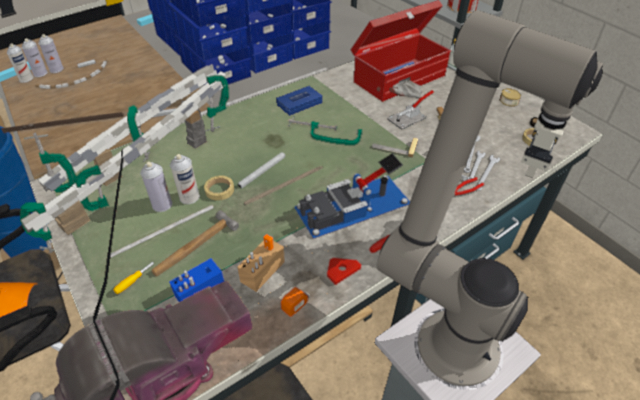

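View pics/top0.png

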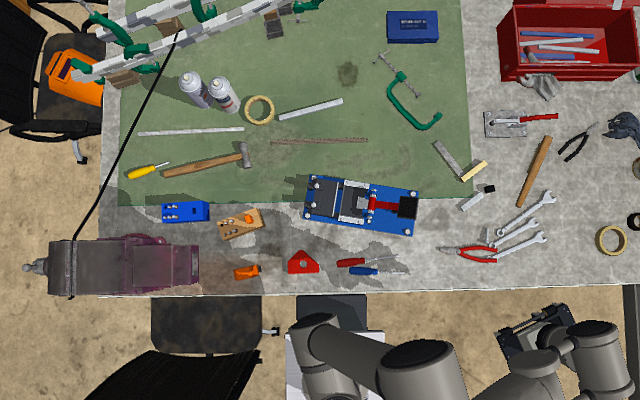

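The scene view shows the jig at about (345,205), the wooden block at (262,265), and a blue look-alike block at (197,280). The top view shows the jig at (362,203) with its pad at (407,207), the wooden block at (241,223) with the orange handle at (254,215), and the blue look-alike at (186,211).

```bash
cat >> h.py <<'E'
def tool(zdir):
    z=np.array([zdir[0],zdir[1],0.]);z/=np.linalg.norm(z);y=np.array([0,0,-1.]);return np.column_stack([np.cross(y,z),y,z])
def plan(p,Rt,n=None,vmax=.040):
    st=manip.observe();P=np.array(st["eef_pos"]);Rc=R.from_rotvec(st["ee_rot"])
    rv=(Rc.inv()*R.from_matrix(Rt)).as_rotvec(degrees=True)
    n=n or int(max(np.ceil(np.linalg.norm(p-P)/vmax),np.ceil(np.linalg.norm(rv)/7),1))
    print("n",n,"total turn",rv.round(2),"total world shift",(p-P).round(4))
    for i in range(n):
        Ri=Rc*R.from_rotvec(rv*i/n,degrees=True)
        print([*np.round(rv/n,2),*np.round(Ri.inv().apply((p-P)/n),4)])
def show():
    s=manip.observe();print("t",round(s["time_s"],2),"pos",s["eef_pos"].round(4),"f",s["wrist_force"].round(2),"gap",round(s["finger_gap"],4),"q",s["q"].round(2));print(R.from_rotvec(s["ee_rot"]).as_matrix().round(3))
E
python3 - <<'E'
from h import *
np.set_printoptions(precision=4,suppress=True)
show()
# blue base rect by colour in the top view
im=cv2.imread("pics/top0.png");hsv=cv2.cvtColor(im,cv2.COLOR_BGR2HSV)
m=cv2.inRange(hsv,(100,120,60),(125,255,255));k=np.zeros_like(m);k[165:245,295:430]=m[165:245,295:430]
r=cv2.minAreaRect(cv2.findNonZero(k));c=cam("top");b=np.array([atz(c,q,.008)[:2] for q in cv2.boxPoints(r)]);print(b,np.linalg.norm(np.diff(b,axis=0),axis=1))
for lab in ("gauge_block","gauge_handle"):
  for o in manip.regions_of("top",lab)[:3]:
    g=o["region"].astype(np.uint8);r=cv2.minAreaRect(cv2.findNonZero(g));b=np.array([atz(c,q,.072)[:2] for q in cv2.boxPoints(r)])
    print(lab,round(o["conf"],2),o["location"],b.tolist(),np.linalg.norm(np.diff(b,axis=0),axis=1))
plan(np.array([.543,-.216,.365]),tool((np.cos(-.12),np.sin(-.12))))
E
```

```text
t 0.9 pos [ 0.2077 -0.4821  0.4047] f [-1.08 -0.54 -0.63] gap 0.0918 q [-1.31  0.34  1.52  0.    1.28 -0.15]
[[-0.918  0.     0.396]
 [-0.396 -0.    -0.918]
 [ 0.    -1.     0.   ]]
[[ 0.5175  0.0947]
 [ 0.6642  0.0682]
 [ 0.5969 -0.289 ]
 [ 0.4513 -0.2588]] [0.1491 0.3635 0.1486]
gauge_block 0.84 [238.7, 225.3] [[0.5083891524559925, 0.35948631323355035], [0.554387834129924, 0.22500014421391568], [0.4901173289361216, 0.20217875044830008], [0.44435935926750564, 0.3359866788805536]] [0.1421 0.0682 0.1414]
gauge_block 0.68 [185.0, 210.8] [[0.5748382150286292, 0.5295046937622847], [0.5755187717791906, 0.3795942678738229], [0.5110511013746647, 0.3775241601561933], [0.5100302018428877, 0.5267031009104373]] [0.1499 0.0645 0.1492]
gauge_handle 0.53 [251.0, 224.8] [[0.5223103307550402, 0.27310930594252864], [0.5317303500375341, 0.25317379399321993], [0.507963735095706, 0.2415933178535174], [0.49856803132511335, 0.2614927147512158]] [0.022  0.0264 0.022 ]
gauge_handle 0.2 [245.7, 272.2] [[0.3645853060985306, 0.3108162079983528], [0.38027379830791896, 0.22200929263946156], [0.3416844779946075, 
[... 748 characters left out ...]
45)]
[np.float64(-0.0), np.float64(-5.44), np.float64(0.0), np.float64(-0.0381), np.float64(0.0036), np.float64(0.0081)]
[np.float64(-0.0), np.float64(-5.44), np.float64(0.0), np.float64(-0.0371), np.float64(0.0036), np.float64(0.0117)]
[np.float64(-0.0), np.float64(-5.44), np.float64(0.0), np.float64(-0.0358), np.float64(0.0036), np.float64(0.0152)]
[np.float64(-0.0), np.float64(-5.44), np.float64(0.0), np.float64(-0.0342), np.float64(0.0036), np.float64(0.0185)]
[np.float64(-0.0), np.float64(-5.44), np.float64(0.0), np.float64(-0.0323), np.float64(0.0036), np.float64(0.0216)]
[np.float64(-0.0), np.float64(-5.44), np.float64(0.0), np.float64(-0.0301), np.float64(0.0036), np.float64(0.0246)]
```

Call:
{"fn": "drive_tool", "kwargs": {"steps": [[0,-5.8,0,-0.0375,0.003,-0.01,1],[0,-5.8,0,-0.0384,0.003,-0.0065,1],[0,-5.8,0,-0.0388,0.003,-0.0028,1],[0,-5.8,0,-0.0389,0.003,0.001,1],[0,-5.8,0,-0.0386,0.003,0.005,1],[0,-5.8,0,-0.038,0.003,0.0085,1],[0,-5.8,0,-0.037,0.003,0.012,1],[0,-5.8,0,-0.0355,0.003,0.0155,1]], "grip_force": 30}}

```text
time_s: 1.67
eef_pos: [0.4507, -0.281, 0.3798]
ee_rot: [-1.036, 1.447, -1.456]
wrist_force: [0.7, -0.7, 0.4]
finger_gap: 0.0432
```

Run:
```python
from h import *
show();plan(np.array([.539,-.216,.355]),tool((np.cos(-.186),np.sin(-.186))))
```

```text
t 1.67 pos [ 0.4507 -0.281   0.3798] f [ 0.73 -0.66  0.39] gap 0.0432 q [-0.7   0.37  1.55 -0.    1.21 -0.37]
[[-0.328  0.     0.945]
 [-0.945 -0.006 -0.328]
 [ 0.006 -1.     0.002]]
n 3 total turn [-0.12 -8.49  0.33] total world shift [ 0.0883  0.065  -0.0248]
[np.float64(-0.04), np.float64(-2.83), np.float64(0.11), np.float64(-0.0302), np.float64(0.0081), np.float64(0.0207)]
[np.float64(-0.04), np.float64(-2.83), np.float64(0.11), np.float64(-0.0291), np.float64(0.0082), np.float64(0.0222)]
[np.float64(-0.04), np.float64(-2.83), np.float64(0.11), np.float64(-0.028), np.float64(0.0082), np.float64(0.0236)]
```

Call:
{"fn": "drive_tool", "kwargs": {"steps": [[0,-2.8,0.1,-0.03,0.008,0.0207,1],[0,-2.8,0.1,-0.029,0.008,0.022,1],[0,-2.8,0.1,-0.028,0.008,0.0236,1],[0,0,0,0,0,0,1],[0,0,0,0,0,0,1]]}}

```text
time_s: 2.08
eef_pos: [0.5472, -0.2051, 0.3539]
ee_rot: [-1.123, 1.327, -1.331]
wrist_force: [-0.1, -0.2, -0.2]
finger_gap: 0.0095
```

Run:
```python
from h import *
np.set_printoptions(precision=4,suppress=True)
show();c=cam("wrist");im=manip.snapshot("wrist");save(im,"w1")
for l,z in (("pedal_pad",.145),("root_gap",.051),("fixed_edge",.051),("sliding_edge",.051)):
    for o in manip.spot_point("wrist",l)[:2]: print(l,round(o["conf"],2),np.round(o["location"],1),atz(c,o["location"],z))
plan(np.array([.539,-.216,.355]),tool((np.cos(-.186),np.sin(-.186))))
```

```text
t 2.08 pos [ 0.5472 -0.2051  0.3539] f [-0.13 -0.25 -0.17] gap 0.0095 q [-0.49  0.49  1.43  0.    1.21 -0.33]
[[-0.164  0.004  0.986]
 [-0.986 -0.    -0.164]
 [-0.001 -1.     0.004]]
pedal_pad 0.8 [308.2 243.1] [ 0.5341 -0.2173  0.145 ]
sliding_edge 0.81 [312.6   3.5] [ 0.5667 -0.0322  0.051 ]
n 1 total turn [-0.3   0.93 -0.01] total world shift [-0.0065 -0.0086  0.    ]
[np.float64(-0.3), np.float64(0.93), np.float64(-0.01), np.float64(0.0096), np.float64(-0.0), np.float64(-0.0049)]
```

View pics/w1.png

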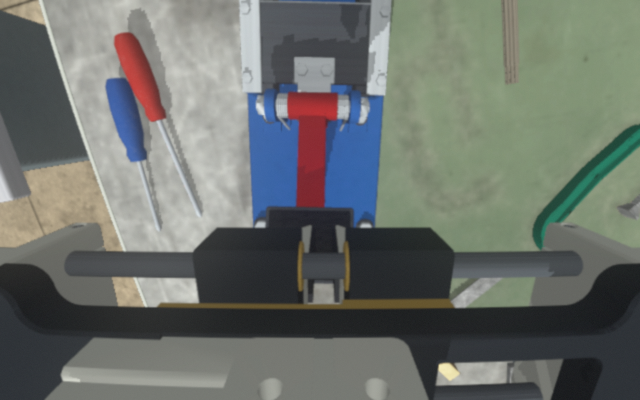

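The wrist view shows the pad's far end at (310,215), the red pedal arm at (313,155) and the pivot at (313,107). The fingers are over the pad.

Call:
{"fn": "drive_tool", "kwargs": {"steps": [[0,1,0,0.0148,0.01,-0.0097,1],[0,0,0,0,0.015,0,1],[0,0,0,0.001,0.012,0,1],[0,0,0,0.003,0.012,0,1],[0,0,0,0.003,0.012,0,1],[0,0,0,0.003,0.01,0,1]]}}

```text
time_s: 2.83
eef_pos: [0.5289, -0.2363, 0.2909]
ee_rot: [-1.094, 1.338, -1.368]
wrist_force: [0.1, 10.9, 10.1]
finger_gap: 0.0002
```

Run:
```python
from h import *
show()
```

```text
t 2.83 pos [ 0.5289 -0.2363  0.2909] f [ 0.09 10.92 10.06] gap 0.0002 q [-0.55  0.54  1.53  0.01  1.04 -0.36]
[[-0.2    0.02   0.98 ]
 [-0.98  -0.005 -0.199]
 [ 0.001 -1.     0.021]]
```

Call:
{"fn": "drive_tool", "kwargs": {"steps": [[0,0,0,0,0.01,0,1],[0,0,0,0,0.01,0,1],[0,0,0,0,0.008,0,1]]}}

```text
time_s: 3.08
eef_pos: [0.5276, -0.2385, 0.2715]
ee_rot: [-1.085, 1.338, -1.376]
wrist_force: [-20.1, 18.6, 75.7]
finger_gap: 0.0005
```

Call:
{"fn": "drive_tool", "kwargs": {"steps": [[0,0,0,0,0.006,0,1]]}}

```text
time_s: 3.17
eef_pos: [0.5269, -0.2384, 0.2724]
ee_rot: [-1.081, 1.337, -1.379]
wrist_force: [-16.9, 15.3, 50.9]
finger_gap: 0.0004
```

Call:
{"fn": "drive_tool", "kwargs": {"steps": [[0,0,0,0,0.006,0,1]]}}

```text
time_s: 3.25
eef_pos: [0.5262, -0.2383, 0.273]
ee_rot: [-1.077, 1.335, -1.382]
wrist_force: [-12.8, 12.2, 37.5]
finger_gap: 0.0006
```

Call:
{"fn": "drive_tool", "kwargs": {"steps": [[0,0,0,0,-0.02,0,1],[0,0,0,0,-0.03,0,1],[0,0,0,0,-0.04,0,1],[0,0,0,-0.039,-0.01,0,1],[0,0,0,-0.04,0,0,1],[0,0,0,-0.04,0,0,1],[0,0,0,0,0,0,1],[0,0,0,0,0,0,1]]}}

```text
time_s: 3.92
eef_pos: [0.5429, -0.1263, 0.3897]
ee_rot: [-1.055, 1.333, -1.41]
wrist_force: [-0.1, -0.3, -0.6]
finger_gap: 0.0007
```

Run:
```python
from h import *
np.set_printoptions(precision=4,suppress=True)
show();c=cam("wrist");im=manip.snapshot("wrist");save(im,"w2",(220,0,420,200),4)
for l,z in (("root_gap",.051),("fixed_edge",.051),("sliding_edge",.051),("pedal_pad",.145)):
    for o in manip.spot_point("wrist",l)[:2]: print(l,round(o["conf"],2),np.round(o["location"],1),atz(c,o["location"],z))
o=np.array([.572,-.0185]);Y=np.array([.185,.983]);X=np.array([.983,-.185])
for y in (0,-.0025,.0015,.004): print(y,[proj(c,[*(o+Y*y+X*x),.051]).round(1) for x in (-.03,0,.03)])
plan(np.array([.510,.247,.36]),tool((np.cos(.33),np.sin(.33))))
```

```text
t 3.92 pos [ 0.5429 -0.1263  0.3897] f [-0.12 -0.3  -0.57] gap 0.0007 q [-0.37  0.4   1.48  0.01  1.21 -0.14]
[[-0.231  0.052  0.972]
 [-0.973 -0.014 -0.231]
 [ 0.002 -0.999  0.054]]
fixed_edge 0.6 [306.5  77.8] [ 0.5695 -0.014   0.051 ]
sliding_edge 0.73 [311.5  85.4] [ 0.5728 -0.0225  0.051 ]
pedal_pad 0.27 [309.9  83.6] [ 0.5679 -0.0319  0.145 ]
0 [array([281.3,  82.9]), array([309.8,  81.6]), array([338.2,  80.4])]
-0.0025 [array([281.5,  85.5]), array([310. ,  84.1]), array([338.2,  82.9])]
0.0015 [array([281.2,  81.4]), array([309.7,  80.1]), array([338.1,  78.9])]
0.004 [array([281. ,  78.9]), array([309.6,  77.6]), array([338. ,  76.4])]
n 10 total turn [ -2.88 -32.43   0.91] total world shift [-0.0329  0.375  -0.0285]
[np.float64(-0.29), np.float64(-3.24), np.float64(0.09), np.float64(-0.0357), np.float64(0.0022), np.float64(-0.0121)]
[np.float64(-0.29), np.float64(-3.24), np.float64(0.09), np.float64(-0.0363), np.float64(0.0023), np.float64(-0.0101)]
[np.float64(-0.29), np.float64(-3.24), np.float64(0.09), np.float64(-0.0368), np.float64(0.0024), np.float64(-0.008)]
[np.float64(-0.29), np.float64(-3.24), np.float64(0.09), np.float64(-0.0372), np.float64(0.0025), np.float64(-0.0059)]
[np.float64(-0.29), np.float64(-3.24), np.float64(0.09), np.float64(-0.0375), np.float64(0.0026), np.float64(-0.0037)]
[np.float64(-0.29), np.float64(-3.24), np.float64(0.09), np.float64(-0.0376), np.float64(0.0026), np.float64(-0.0016)]
[np.float64(-0.29), np.float64(-3.24), np.float64(0.09), np.float64(-0.0377), np.float64(0.0027), np.float64(0.0005)]
[np.float64(-0.29), np.float64(-3.24), np.float64(0.09), np.float64(-0.0376), np.float64(0.0028), np.float64(0.0027)]
[np.float64(-0.29), np.float64(-3.24), np.float64(0.09), np.float64(-0.0373), np.float64(0.0028), np.float64(0.0048)]
[np.float64(-0.29), np.float64(-3.24), np.float64(0.09), np.float64(-0.037), np.float64(0.0028), np.float64(0.0069)]
```

View pics/w2.png

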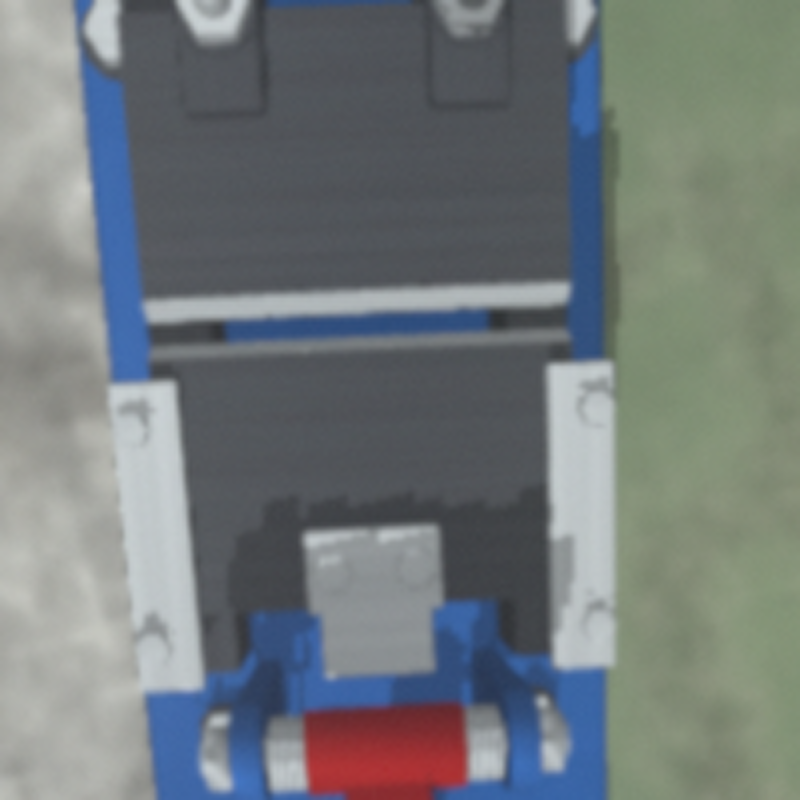

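The crop shows the sliding plate run up. The fixed root edge is at crop y≈315 (full row 78.6) and the sliding root edge is at y≈340 (row 85), so the gap is about 6.3 mm, centred on the jig model. Next is the block.

Call:
{"fn": "drive_tool", "kwargs": {"steps": [[-0.4,-4,0.1,-0.0357,0.002,-0.012,-0.3],[-0.4,-4,0.1,-0.036,0.002,-0.01,-0.3],[-0.4,-4,0.1,-0.0365,0.002,-0.008,-0.3],[-0.4,-4,0.1,-0.037,0.002,-0.006,-0.3],[-0.4,-4,0.1,-0.0373,0.002,-0.0037,-0.3],[-0.4,-4,0.1,-0.0375,0.002,-0.0016,-0.3],[-0.4,-4,0.1,-0.0375,0.002,0.0005,-0.3],[-0.4,-4,0.1,-0.02,0.002,0.002,-0.3]]}}

```text
time_s: 4.83
eef_pos: [0.5071, 0.1475, 0.3655]
ee_rot: [-1.354, 0.977, -0.967]
wrist_force: [0.8, -0.6, -0.9]
finger_gap: 0.0493
```

Call:
{"fn": "drive_tool", "kwargs": {"steps": [[0,0,0,0,0,0,-0.3],[0,0,0,0,0,0,-0.3]]}}

```text
time_s: 5.0
eef_pos: [0.5067, 0.1498, 0.3644]
ee_rot: [-1.357, 0.974, -0.961]
wrist_force: [-0.1, -0.4, -0.1]
finger_gap: 0.0586
```

Run:
```python
from h import *
np.set_printoptions(precision=4,suppress=True)
show();c=cam("wrist");im=manip.snapshot("wrist");save(im,"w3")
for l,z in (("gauge_handle",.096),("gauge_block",0),("taper_gauge",.008)):
    for o in manip.spot_point("wrist",l)[:2]: print(l,round(o["conf"],2),np.round(o["location"],1),atz(c,o["location"],z))
for o in manip.regions_of("wrist","gauge_block")[:2]:
    r=cv2.minAreaRect(cv2.findNonZero(o["region"].astype(np.uint8)));print(o["conf"],[atz(c,q,.072)[:2] for q in cv2.boxPoints(r)])
plan(np.array([.510,.247,.33]),tool((np.cos(.33),np.sin(.33))))
```

```text
t 5.0 pos [0.5067 0.1498 0.3644] f [-0.11 -0.45 -0.07] gap 0.0586 q [ 0.14  0.39  1.57 -0.    1.19 -0.18]
[[ 0.32  -0.013  0.947]
 [-0.948 -0.005  0.32 ]
 [ 0.    -1.    -0.014]]
gauge_handle 0.86 [375.5  95.3] [0.514  0.2498 0.096 ]
gauge_block 0.93 [361.  65.] [0.4987 0.2884 0.    ]
taper_gauge 0.75 [360.7 100.6] [0.5111 0.2513 0.008 ]
0.73 [array([0.3495, 0.2163]), array([0.338 , 0.2796]), array([0.3856, 0.2921]), array([0.3995, 0.23  ])]
0.68 [array([0.4573, 0.3154]), array([0.5155, 0.3353]), array([0.5559, 0.2367]), array([0.4922, 0.215 ])]
n 3 total turn [ 0.74 -0.42  0.01] total world shift [ 0.003   0.0986 -0.0348]
[np.float64(0.25), np.float64(-0.14), np.float64(0.0), np.float64(-0.0308), np.float64(0.0115), np.float64(0.0115)]
[np.float64(0.25), np.float64(-0.14), np.float64(0.0), np.float64(-0.0308), np.float64(0.0115), np.float64(0.0115)]
[np.float64(0.25), np.float64(-0.14), np.float64(0.0), np.float64(-0.0308), np.float64(0.0116), np.float64(0.0116)]
```

View pics/w3.png

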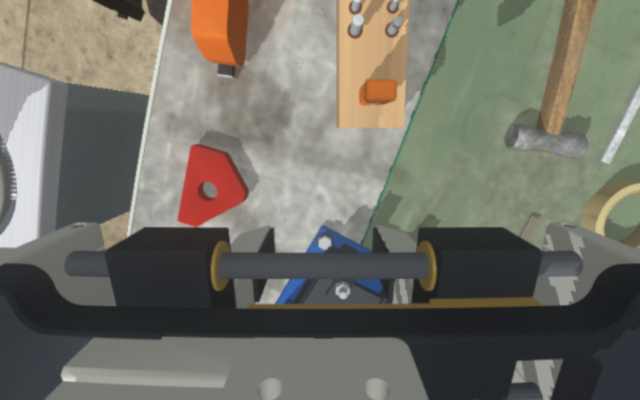

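The wrist view shows the orange handle at (380,91) in the wooden block, with the block's edges parallel to the image columns, so the yaw matches. The magnet at (212,187) and the tape at (220,30) are clear.

Call:
{"fn": "drive_tool", "kwargs": {"steps": [[0.4,0,0,-0.031,0.01,0.0125,-0.3],[0.4,0,0,-0.031,0.01,0.0125,-0.3],[0,0,0,-0.0305,0.01,0.0125,-0.3],[0,0,0,0,0,0,-0.3],[0,0,0,0,0,0,-0.3]]}}

```text
time_s: 5.67
eef_pos: [0.5169, 0.2447, 0.3347]
ee_rot: [-1.336, 0.975, -0.984]
wrist_force: [-0.1, 0.1, 0.4]
finger_gap: 0.0597
```

Run:
```python
from h import *
np.set_printoptions(precision=4,suppress=True)
show();c=cam("wrist");im=manip.snapshot("wrist");
for l,z in (("gauge_handle",.096),("gauge_block",0)):
    for o in manip.spot_point("wrist",l)[:2]: print(l,round(o["conf"],2),np.round(o["location"],1),atz(c,o["location"],z))
plan(np.array([.5125,.2515,.256]),tool((np.cos(.33),np.sin(.33))))
```

```text
t 5.67 pos [0.5169 0.2447 0.3347] f [-0.08  0.13  0.42] gap 0.0597 q [ 0.31  0.49  1.5  -0.    1.15  0.  ]
[[ 0.303  0.006  0.953]
 [-0.953 -0.     0.303]
 [ 0.002 -1.     0.006]]
gauge_handle 0.81 [321.6 204.7] [0.5144 0.2501 0.096 ]
gauge_block 0.78 [320.8 145.8] [0.5018 0.2873 0.    ]
n 2 total turn [-0.36 -1.38  0.11] total world shift [-0.0043  0.0079 -0.0793]
[np.float64(-0.18), np.float64(-0.69), np.float64(0.06), np.float64(-0.0045), np.float64(0.0396), np.float64(-0.0011)]
[np.float64(-0.18), np.float64(-0.69), np.float64(0.06), np.float64(-0.0045), np.float64(0.0396), np.float64(-0.0009)]
```

Call:
{"fn": "drive_tool", "kwargs": {"steps": [[-0.2,-1,0,-0.0066,0.02,-0.001,-0.3],[-0.2,0,0,0,0.026,0,-0.3],[0,0,0,0,0.02,0,-0.3],[0,0,0,0,0.012,0,-0.3],[0,0,0,0,0,0,-0.3]]}}

```text
time_s: 6.23
eef_pos: [0.5165, 0.2434, 0.2594]
ee_rot: [-1.337, 0.967, -0.979]
wrist_force: [-1.0, -0.2, 0.2]
finger_gap: 0.0598
```

Run:
```python
from h import *
show()
im=manip.snapshot("wrist");save(im,"w4",(160,100,480,340),2)
```

```text
t 6.23 pos [0.5165 0.2434 0.2594] f [-1.04 -0.19  0.16] gap 0.0598 q [ 0.31  0.57  1.58 -0.    0.98 -0.01]
[[ 0.31   0.009  0.951]
 [-0.951 -0.001  0.31 ]
 [ 0.003 -1.     0.008]]
```

View pics/w4.png

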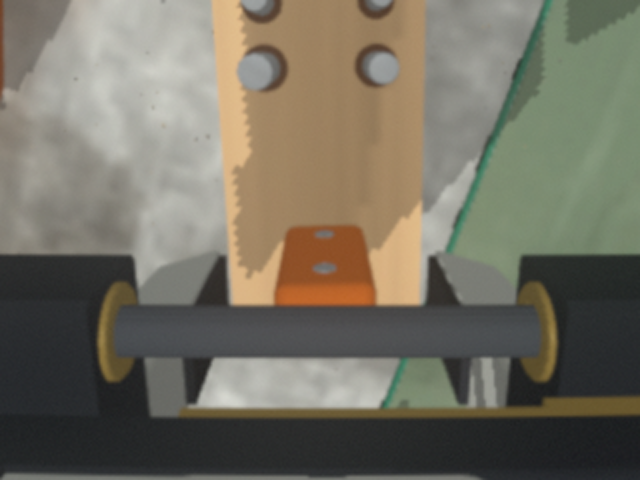

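The handle sits centred between the fingers, at crop (325,265), but is still about 7 mm ahead of the pads.

Call:
{"fn": "drive_tool", "kwargs": {"steps": [[-0.5,0,0,-0.0075,0.003,0,-0.3],[0,0,0,-0.002,0,0,-0.3]]}}

```text
time_s: 6.45
eef_pos: [0.5147, 0.2513, 0.2595]
ee_rot: [-1.341, 0.973, -0.98]
wrist_force: [-0.6, 0.0, 0.3]
finger_gap: 0.0597
```

Run:
```python
from h import *
show()
```

```text
t 6.45 pos [0.5147 0.2513 0.2595] f [-0.59  0.01  0.25] gap 0.0597 q [ 0.32  0.58  1.58 -0.    0.99  0.01]
[[ 0.307  0.003  0.952]
 [-0.952 -0.002  0.307]
 [ 0.003 -1.     0.003]]
```

Call:
{"fn": "drive_tool", "kwargs": {"steps": [[0,0,0,0,0,0,1],[0,0,0,0,0,0,1],[0,0,0,0,0,0,1],[0,0,0,0,0,0,1],[0,0,0,0,0,0,1],[0,0,0,0,0,0,1]], "grip_force": 40}}

```text
time_s: 6.95
eef_pos: [0.515, 0.2522, 0.2635]
ee_rot: [-1.337, 0.969, -0.981]
wrist_force: [-11.3, -3.5, 6.6]
finger_gap: 0.0242
```

Call:
{"fn": "drive_tool", "kwargs": {"steps": [[0,0,0,0,-0.01,0,1],[0,0,0,0,-0.025,0,1],[0,0,0,0,-0.035,0,1],[0,0,0,0,-0.04,0,1],[0,0,0,0,-0.02,0,1],[0,0,0,0,0,0,1]]}}

```text
time_s: 7.45
eef_pos: [0.5147, 0.2523, 0.399]
ee_rot: [-1.336, 0.969, -0.982]
wrist_force: [0.1, 0.2, -1.2]
finger_gap: 0.0236
```

Run:
```python
from h import *
show();plan(np.array([.572,-.0185,.36]),tool((np.cos(-.186),np.sin(-.186))))
```

```text
t 7.45 pos [0.5147 0.2523 0.399 ] f [ 0.14  0.23 -1.16] gap 0.0236 q [ 0.32  0.43  1.4  -0.    1.3   0.01]
[[ 0.308  0.009  0.951]
 [-0.952 -0.     0.308]
 [ 0.003 -1.     0.009]]
n 7 total turn [-0.54 28.57  0.06] total world shift [ 0.0573 -0.2708 -0.039 ]
[np.float64(-0.08), np.float64(4.08), np.float64(0.01), np.float64(0.0393), np.float64(0.0057), np.float64(-0.0042)]
[np.float64(-0.08), np.float64(4.08), np.float64(0.01), np.float64(0.0395), np.float64(0.0057), np.float64(-0.0013)]
[np.float64(-0.08), np.float64(4.08), np.float64(0.01), np.float64(0.0395), np.float64(0.0057), np.float64(0.0015)]
[np.float64(-0.08), np.float64(4.08), np.float64(0.01), np.float64(0.0393), np.float64(0.0056), np.float64(0.0043)]
[np.float64(-0.08), np.float64(4.08), np.float64(0.01), np.float64(0.0389), np.float64(0.0056), np.float64(0.0071)]
[np.float64(-0.08), np.float64(4.08), np.float64(0.01), np.float64(0.0383), np.float64(0.0056), np.float64(0.0099)]
[np.float64(-0.08), np.float64(4.08), np.float64(0.01), np.float64(0.0375), np.float64(0.0056), np.float64(0.0126)]
```

Call:
{"fn": "drive_tool", "kwargs": {"steps": [[-0.1,4,0,0.039,0,-0.004,1],[-0.1,4,0,0.039,0,-0.0013,1],[-0.1,4,0,0.039,0,0.0015,1],[-0.1,4,0,0.039,0,0.0043,1],[0,4,0,0.0385,0.005,0.007,1],[0,4,0,0.0375,0.01,0.0095,1],[0,4,0,0.035,0.01,0.0115,1],[0,0,0,0,0,0,1]]}}

```text
time_s: 8.12
eef_pos: [0.571, -0.0211, 0.3701]
ee_rot: [-1.108, 1.345, -1.35]
wrist_force: [-0.7, -0.5, -1.5]
finger_gap: 0.0237
```

Call:
{"fn": "drive_tool", "kwargs": {"steps": [[0,0,0,0,0,0,1],[0,0,0,0,0,0,1]]}}

```text
time_s: 8.28
eef_pos: [0.5706, -0.0232, 0.3675]
ee_rot: [-1.109, 1.352, -1.35]
wrist_force: [0.5, 0.2, -1.8]
finger_gap: 0.0237
```

Run:
```python
from h import *
np.set_printoptions(precision=4,suppress=True)
show();o=np.array([.572,-.0185]);Y=np.array([.185,.983])
c=cam("wrist");im=manip.snapshot("wrist");save(im,"w5",(220,150,420,300),4)
for n in ("wrist","scene","top"):
  if n!="wrist": manip.snapshot(n)
  cc=cam(n)
  for l,z in (("root_gap",.051),("fixed_edge",.051),("sliding_edge",.051),("taper_gauge",manip.observe()["eef_pos"][2]-.2555),("gauge_handle",manip.observe()["eef_pos"][2]-.1675)):
    for q in manip.spot_point(n,l)[:1]: print(n,l,round(q["conf"],2),np.round(q["location"],1),atz(cc,q["location"],z))
plan(np.array([.572,-.0185,.36]),tool((np.cos(-.186),np.sin(-.186))))
```

```text
t 8.28 pos [ 0.5706 -0.0232  0.3675] f [ 0.54  0.17 -1.75] gap 0.0237 q [-0.18  0.46  1.45  0.    1.23  0.02]
[[-0.194  0.001  0.981]
 [-0.981  0.002 -0.194]
 [-0.002 -1.     0.001]]
wrist root_gap 0.72 [327.1 186.8] [ 0.5747 -0.0193  0.051 ]
wrist fixed_edge 0.75 [322.8 183.2] [ 0.5709 -0.0146  0.051 ]
wrist sliding_edge 0.73 [325.8 190. ] [ 0.5727 -0.0225  0.051 ]
wrist taper_gauge 0.84 [322.9 204.5] [ 0.5699 -0.0207  0.1121]
wrist gauge_handle 0.66 [323.8 248.4] [ 0.5703 -0.0216  0.2001]
scene root_gap 0.92 [332. 203.] [ 0.5673 -0.0152  0.051 ]
scene fixed_edge 0.61 [332.9 201.3] [ 0.5717 -0.0221  0.051 ]
scene sliding_edge 0.79 [333.1 202.4] [ 0.5674 -0.0197  0.051 ]
scene taper_gauge 0.53 [333.2 191.2] [ 0.5578 -0.0103  0.1134]
scene gauge_handle 0.44 [333.1 166.9] [ 0.5693 -0.0153  0.2014]
top fixed_edge 0.51 [336.1 199.2] [ 0.5726 -0.0162  0.051 ]
top sliding_edge 0.26 [466.4 250.3] [ 0.4022 -0.4188  0.051 ]
top gauge_handle 0.63 [315.3 142.4] [0.7176 0.0421 0.2012]
n 1 total turn [-0.14 -0.47 -0.11] total world shift [ 0.0012  0.0043 -0.0086]
[np.float64(-0.14), np.float64(-0.47), np.float64(-0.11), np.float64(-0.0044), np.float64(0.0086), np.float64(0.0003)]
```

View pics/w5.png

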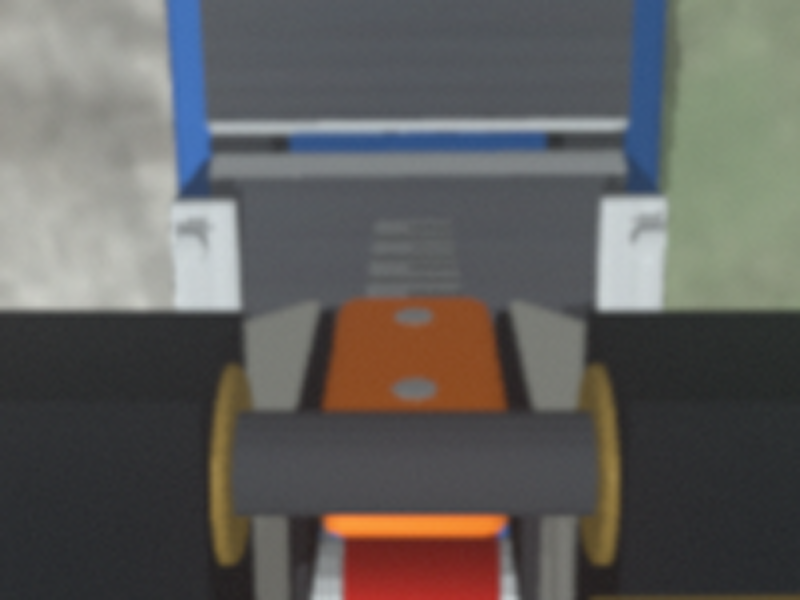

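The gap runs horizontally in the view at rows 183–188, so the yaw is right. The blade hangs below and behind it. I'll lower to just above the groove and measure again.

Call:
{"fn": "drive_tool", "kwargs": {"steps": [[0,-0.5,0,-0.003,0.02,0.001,1],[0,0,0,0,0.018,0,1],[0,0,0,0,0.006,0,1],[0,0,0,0,0,0,1],[0,0,0,0,0,0,1]]}}

```text
time_s: 9.6
eef_pos: [0.573, -0.0203, 0.3246]
ee_rot: [-1.11, 1.341, -1.346]
wrist_force: [0.5, 0.3, -0.5]
finger_gap: 0.0235
```

Run:
```python
from h import *
np.set_printoptions(precision=4,suppress=True)
show()
c=cam("wrist");im=manip.snapshot("wrist");save(im,"w6",(260,160,390,260),6)
zt=manip.observe()["eef_pos"][2]-.2555
for l,z in (("root_gap",.051),("fixed_edge",.051),("sliding_edge",.051),("taper_gauge",zt)):
    for q in manip.spot_point("wrist",l)[:1]: print(l,round(q["conf"],2),np.round(q["location"],1),atz(c,q["location"],z))
e=manip.observe()["eef_pos"];print("nominal tip px",proj(c,[e[0],e[1],zt]))
im=manip.snapshot("scene");save(im,"s6",(280,150,400,240),6)
```

```text
t 9.6 pos [ 0.573  -0.0203  0.3246] f [ 0.47  0.26 -0.54] gap 0.0235 q [-0.17  0.5   1.51  0.    1.13  0.02]
[[-0.185  0.006  0.983]
 [-0.983  0.001 -0.185]
 [-0.002 -1.     0.005]]
root_gap 0.57 [322.  196.8] [ 0.5732 -0.0163  0.051 ]
fixed_edge 0.7 [318.3 197.7] [ 0.5697 -0.0165  0.051 ]
sliding_edge 0.86 [322.  206.2] [ 0.5715 -0.0252  0.051 ]
taper_gauge 0.74 [323.8 204.6] [ 0.5743 -0.0188  0.0693]
nominal tip px [322.8215 206.4401]
```

View pics/w6.png

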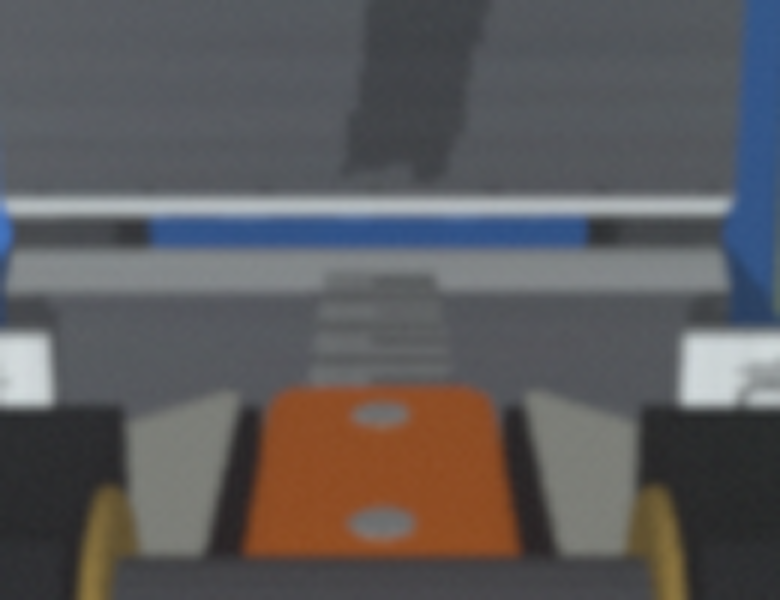

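Run:
```python
from h import *
np.set_printoptions(precision=4,suppress=True)
c=cam("wrist");e=manip.observe()["eef_pos"]
o=np.array([.572,-.0185]);Y=np.array([.185,.983]);zt=e[2]-.2555
f=lambda r,z:1e3*(atz(c,(323,160+r/6),z)[:2]-o)@Y
print("slide top",f(292,.058),"slide root top",f(248,.051),"or bottom",f(248,.048),"fixed top",f(196,.058),"fixed root",f(214,.051))
print("tip face +1.2:",[f(272,zt+d) for d in (-.004,0,.004)],"tcp",1e3*(e[:2]-o)@Y)
```

```text
slide top -7.073354189035647 slide root top -2.0500959800249934 or bottom -2.8690349725490996 fixed top 7.933975465343204 fixed root 3.3926056871803767
tip face +1.2: [np.float64(-1.655413933955469), np.float64(-0.5026709334208397), np.float64(0.65007206711381)] tcp -1.4846099738944256
```

View pics/s6.png

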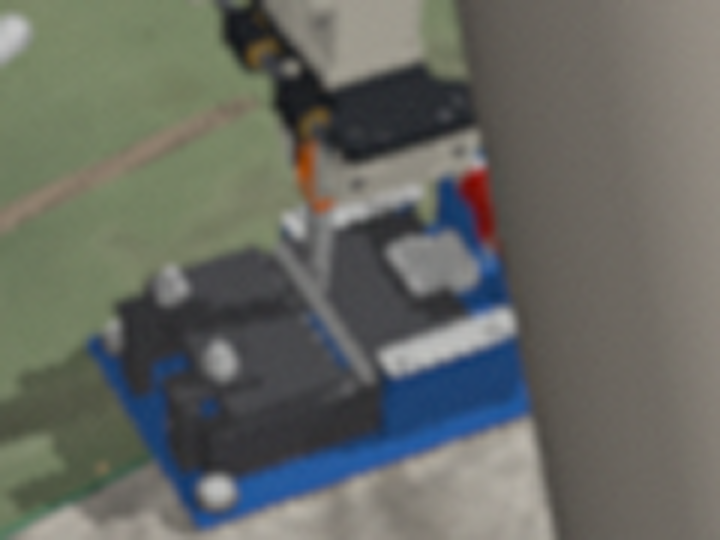

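Measured in the jig frame, the gap centre is at about +0.4 mm and the tip is at about -1.6 mm, so I'll shift 2 mm to +y and then descend while checking the force.

Call:
{"fn": "drive_tool", "kwargs": {"steps": [[-0.3,0,0,-0.002,0,0,1],[0,0,0,0,0.005,0,1],[0,0,0,0,0,0,1]]}}

```text
time_s: 10.15
eef_pos: [0.5736, -0.0181, 0.321]
ee_rot: [-1.112, 1.343, -1.345]
wrist_force: [0.3, 0.1, -1.3]
finger_gap: 0.024
```

```bash
cat > m.py <<'E'
from h import *
s=manip.observe();e=s["eef_pos"];o=np.array([.572,-.0185]);Y=np.array([.185,.983]);X=np.array([.983,-.185]);f=s["wrist_force"]
M=R.from_rotvec(s["ee_rot"]).as_matrix()
print("t",round(s["time_s"],2),"jig x,y mm",1e3*(e[:2]-o)@X,1e3*(e[:2]-o)@Y,"z",e[2].round(4),"F jig x,y,z",(f[:2]@X).round(2),(f[:2]@Y).round(2),f[2].round(2),"tooly",M[:,1].round(4),"z",M[:,2].round(3),"mom",s["torque"].round(2))
E
python3 m.py
```

```text
t 10.15 jig x,y mm 1.5392417862730592 0.6929131334599554 z 0.321 F jig x,y,z 0.28 0.13 -1.34 tooly [ 0.0039  0.0013 -1.    ] z [ 0.983 -0.185  0.004] mom [-0.01 -0.1   0.  ]
```

Call:
{"fn": "drive_tool", "kwargs": {"steps": [[0,0,0,0,0.007,0,1],[0,0,0,0,0.007,0,1],[0,0,0,0,0.006,0,1],[0,0,0,0,0,0,1]]}}

```text
time_s: 10.48
eef_pos: [0.5736, -0.0179, 0.2987]
ee_rot: [-1.112, 1.343, -1.345]
wrist_force: [-0.8, -0.0, -1.4]
finger_gap: 0.0238
```

```bash
python3 m.py
```

```text
t 10.48 jig x,y mm 1.4915430715712727 0.8420662290558424 z 0.2987 F jig x,y,z -0.81 -0.2 -1.36 tooly [ 0.0036  0.0014 -1.    ] z [ 0.983 -0.184  0.003] mom [-0.06 -0.03 -0.01]
```

Call:
{"fn": "drive_tool", "kwargs": {"steps": [[0,0,0,0,0.005,0,1],[0,0,0,0,0.005,0,1],[0,0,0,0,0.003,0,1],[0,0,0,0,0,0,1]]}}

```text
time_s: 10.82
eef_pos: [0.5735, -0.018, 0.2833]
ee_rot: [-1.113, 1.344, -1.344]
wrist_force: [0.0, -0.3, -1.4]
finger_gap: 0.0237
```

```bash
python3 m.py
```

```text
t 10.82 jig x,y mm 1.4224808257000352 0.7989199260513572 z 0.2833 F jig x,y,z 0.08 -0.28 -1.37 tooly [ 0.0019  0.0016 -1.    ] z [ 0.983 -0.185  0.002] mom [ 0.01 -0.07  0.  ]
```

Call:
{"fn": "drive_tool", "kwargs": {"steps": [[0,0,0,0,0.002,0,1],[0,0,0,0,0.001,0,1],[0,0,0,0,0,0,1]]}}

```text
time_s: 11.07
eef_pos: [0.5737, -0.018, 0.28]
ee_rot: [-1.113, 1.344, -1.344]
wrist_force: [0.3, -0.0, -1.2]
finger_gap: 0.0236
```

Call:
{"fn": "drive_tool", "kwargs": {"steps": [[0,0,0,0,0.002,0,1],[0,0,0,0,0,0,1]]}}

```text
time_s: 11.23
eef_pos: [0.5738, -0.018, 0.2781]
ee_rot: [-1.112, 1.343, -1.344]
wrist_force: [0.5, -0.1, -1.6]
finger_gap: 0.0239
```

```bash
python3 m.py
```

```text
t 11.23 jig x,y mm 1.635652020272868 0.8265239272404805 z 0.2781 F jig x,y,z 0.5 0.02 -1.63 tooly [ 0.0027  0.0015 -1.    ] z [ 0.983 -0.185  0.002] mom [-0.01 -0.09  0.01]
```

Call:
{"fn": "drive_tool", "kwargs": {"steps": [[0,0,0,0,0.002,0,1],[0,0,0,0,0,0,1]]}}

```text
time_s: 11.4
eef_pos: [0.5738, -0.018, 0.2762]
ee_rot: [-1.112, 1.343, -1.345]
wrist_force: [-0.2, 0.1, -1.6]
finger_gap: 0.0238
```

Call:
{"fn": "drive_tool", "kwargs": {"steps": [[0,0,0,0,0.0015,0,1],[0,0,0,0,0,0,1]]}}

```text
time_s: 11.57
eef_pos: [0.5739, -0.0181, 0.2747]
ee_rot: [-1.112, 1.343, -1.345]
wrist_force: [1.1, -0.3, -0.7]
finger_gap: 0.0235
```

Call:
{"fn": "drive_tool", "kwargs": {"steps": [[0,0,0,0,0.0015,0,1],[0,0,0,0,0,0,1]]}}

```text
time_s: 11.73
eef_pos: [0.574, -0.0181, 0.2733]
ee_rot: [-1.111, 1.342, -1.346]
wrist_force: [0.1, 0.0, -3.6]
finger_gap: 0.024
```

```bash
python3 m.py
```

```text
t 11.73 jig x,y mm 1.878869316849065 0.7184115552026044 z 0.2733 F jig x,y,z 0.1 0.03 -3.64 tooly [ 0.0043  0.001  -1.    ] z [ 0.983 -0.185  0.004] mom [-0.07 -0.15 -0.06]
```

Call:
{"fn": "drive_tool", "kwargs": {"steps": [[0,0,0,0,0.0015,0,1],[0,0,0,0,0,0,1]]}}

```text
time_s: 11.9
eef_pos: [0.5741, -0.0181, 0.2723]
ee_rot: [-1.111, 1.341, -1.346]
wrist_force: [-0.1, -0.0, -4.9]
finger_gap: 0.024
```

```bash
python3 m.py
```

```text
t 11.9 jig x,y mm 1.993026591769761 0.7413007131133369 z 0.2723 F jig x,y,z -0.14 -0.03 -4.9 tooly [ 5.1e-03  9.0e-04 -1.0e+00] z [ 0.983 -0.185  0.005] mom [-0.03 -0.18  0.06]
```

Call:
{"fn": "drive_tool", "kwargs": {"steps": [[0,0,0,0,0.0015,0,1]]}}

```text
time_s: 11.98
eef_pos: [0.5742, -0.0181, 0.2716]
ee_rot: [-1.11, 1.341, -1.346]
wrist_force: [-3.9, -0.2, 12.2]
finger_gap: 0.0241
```

Call:
{"fn": "drive_tool", "kwargs": {"steps": [[0,0,0,0,0.0015,0,1]]}}

```text
time_s: 12.07
eef_pos: [0.5742, -0.0181, 0.2714]
ee_rot: [-1.11, 1.34, -1.347]
wrist_force: [-4.8, 0.6, 13.7]
finger_gap: 0.0238
```

```bash
python3 m.py
```

```text
t 12.07 jig x,y mm 2.0699378515954923 0.7692653172120377 z 0.2714 F jig x,y,z -4.87 -0.31 13.74 tooly [ 6.7e-03  5.0e-04 -1.0e+00] z [ 0.983 -0.184  0.007] mom [ 0.06  1.01 -0.09]
```

Call:
{"fn": "drive_tool", "kwargs": {"steps": [[0,0,0,0,0.0003,0,1]]}}

```text
time_s: 12.15
eef_pos: [0.5741, -0.0181, 0.2716]
ee_rot: [-1.11, 1.34, -1.347]
wrist_force: [0.1, -0.3, -2.4]
finger_gap: 0.0236
```

Call:
{"fn": "drive_tool", "kwargs": {"steps": [[0,0,0,0,0.0003,0,1]]}}

```text
time_s: 12.23
eef_pos: [0.574, -0.0181, 0.2715]
ee_rot: [-1.11, 1.34, -1.347]
wrist_force: [-1.4, -1.4, 3.4]
finger_gap: 0.0236
```

```bash
python3 m.py
```

```text
t 12.23 jig x,y mm 1.8956505423806171 0.7705291471583362 z 0.2715 F jig x,y,z -1.13 -1.6 3.38 tooly [ 7.1e-03  3.0e-04 -1.0e+00] z [ 0.983 -0.184  0.007] mom [-0.06  0.12 -0.01]
```

```bash
python3 - <<'E'
from h import *
for i in range(4):
    im=manip.snapshot("wrist");s=manip.observe();print(s["wrist_force"].round(2),s["eef_pos"].round(5))
save(im,"w7",(260,130,390,230),6)
E
python3 m.py
```

```text
[-1.69  0.4   4.39] [ 0.57401 -0.0181   0.2715 ]
[-1.28  0.2   3.21] [ 0.57403 -0.0181   0.27149]
[-1.34 -0.32  4.77] [ 0.57404 -0.01812  0.27149]
[-1.36 -0.63  3.79] [ 0.57407 -0.01809  0.2715 ]
t 12.43 jig x,y mm 1.9614196595431976 0.7841452606322568 z 0.2715 F jig x,y,z -1.22 -0.87 3.79 tooly [ 7.e-03  4.e-04 -1.e+00] z [ 0.983 -0.184  0.007] mom [-0.03  0.35  0.01]
```

View pics/w7.png

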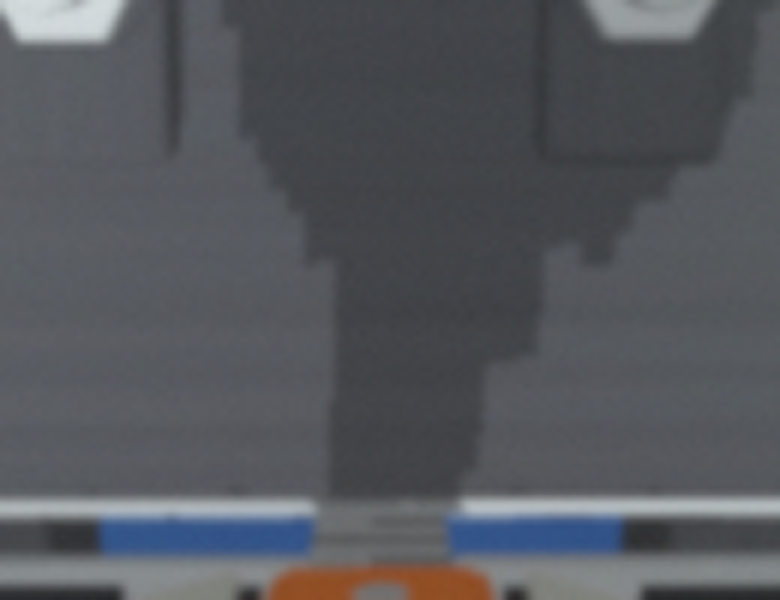

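```bash
python3 -c "
from workcell import manip
print(manip.finish_job())"; python3 m.py
```

```text
the job is handed in; nothing more can be done
None
the job is handed in; nothing more can be done
```

I pushed the pedal to its stop and let it spring back. I then took the orange-handled gauge out of the wooden block and slid its blade down into the gap between the plates. The job is handed in with the gripper still holding the gauge. No verdict was reported.

**Pedal and plates:** The pedal met a hard stop, with about 75 N on the wrist. A close look afterwards showed the gap at about 6.3 mm, which fits the sliding plate being fully run up. I did not check the pedal angle directly afterwards, or look at the other tools again at the end.

**Gauge in the gap:**
- **Position:** The tool was about 2 mm from the middle along the joint. The tip is roughly 35 mm below the top of the root faces, an estimate from the gripper height and good to a few millimetres.
- **Alignment:** The gripper was upright within 0.01 rad and square within about 0.01 rad.
- **Force:** The upward force read about 4 N and stayed steady over 0.2 s. The sideways force across the joint was about 1 N or less, so the two plates are loaded about equally.
- **Contact:** The blade gripped when the arm eased up, which points to contact on both plates. I could not measure the force on each plate separately; I estimate about 7 N each.

On the way down I briefly pressed with about 15 N, then eased off. No widening showed in the last picture, but I did not measure the gap again. The last picture shows the blade seated in the slot.

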